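Refit the ball polisher's dial knob and hold it pressed

ROBOT

A 6-joint arm with a two-finger parallel gripper is mounted at the origin on the work surface. World frame = base frame: x ahead of the robot, y to its left, z up, the work surface at z = 0. Lengths are in mm, angles in rad, forces in N, time in s.
With the tool pointing down it reaches from about 400 to 925 mm from the base axis. Payload 12.5 kg.
Tool frame: the origin (TCP) lies between the finger pads; the fingertips stand 19 mm ahead of it and the grasp point (between the pads) is the TCP (env.tips_ahead is the distance from the TCP to the fingertips, in mm); z points along the fingers, y is the line along which they close (so a half turn about z gives the same grasp; the last joint's range is limited). The gripper opens to 95 mm and grips with 3 to 60 N. Pads are 20 mm wide; open, the fingers measure 119 mm over their backs; the gripper's body (75 mm by 180 mm) begins 59 mm behind the grasp point.
Start: joints at [-1.278, 0.491, 1.559, -0, 1.092, -0.106], TCP at [242.719, -575.962, 233.661] pointing down, gripper open.
Joint ranges: [-3.1, 3.1], [-0.84, 2.19], [0.05, 2.79], [-1.13, 4.28], [0.06, 2.93], [-2.69, 2.69]. Speed limits (rad/s): [2.22, 2.22, 2.79, 3.14, 3.14, 3.14].

INTERFACE

Orientations are given as [roll, pitch, yaw] about the fixed x, y, z axes, in that order (R = Rz(yaw) Ry(pitch) Rx(roll)).
In Python, from cell import env gives the robot as it stands.
- The arm moves only by the shell command python3 -m crank 'ROWS'. ROWS is JSON, a list of rows, each a list of 5 numbers: the shift along the tool's x, y, z in mm, then the turn about the tool's z in degrees, then the finger opening in mm, from 0 to 95.1. In form: [[dx, dy, dz, yaw, grip], ...]. A call has 1 to 10 rows; each row is the pose to reach, as a shift and turn from the pose commanded when the call began, along the tool's axes at that moment; what a row does not reach only later rows make up. A row lasts 1/12 s, in which the tool goes at most 41.7 mm and 7.16 degrees, less where a joint would pass 70% of its speed; a pose out of reach is approached as far as the arm can. A call with a gripper value outside its range is refused whole. The fingers move at their own pace and stop on an object; the grip force is fixed at half the most. Time passes only in rows, so rows that repeat a pose let the fingers close. It gives the time, the measured TCP pose, the force, the opening and the grip force at its end, in the units of the state.
- env.state(): the state, without advancing time (a new reading comes with each control period).
- env.read_camera(name): name is "scene" or "top" or "wrist"; returns a dict with "img" (400x640x3 uint8, blue, green, red), "K" (3x3 intrinsics, pixels), "k1" (the pictures are not rectified: a ray, as slopes to the right and down, at radius r is drawn at 1 + k1 r^2 times it, then the intrinsics apply), "pose" (4x4, takes a point from camera to world coordinates). Camera axes: x right, y down, z forward; pixel columns grow to the right and rows downward; lengths in mm; the calibration is good to about 2 mm. A picture is of the moment at which its call begins. There is no depth.
- env.job_done(): hands the job in; it is judged then, once.
The state is a dict: "t": time; "joints": joint angles; "qvel": joint speeds; "tau": joint torques, N m; "eef_pos": TCP position; "tcp_rot": TCP orientation; "ft_force": force on the tool from outside, world axes, zero at the start; "moment": the same for the moment, N m; "opening": opening from 0.0 (shut) to 1.0 (fully open); "grip_force": force on a finger pad.
Only numpy, scipy, OpenCV 4.12 (cv2) and the standard library are available. Lean on these libraries where they do the work, as an engineer would, in place of code of your own. Each camera call takes 0.05 s, during which the arm holds its last target. There are 200 camera calls.

TASK

Pick up the red dial knob, turn it to match the D-shaped brass shaft on the pool-ball polisher and push it fully home. Then press on, without forcing it, until you feel the sprung shaft reach its stop, and finish while still gripping the knob and holding it pressed all the way in (the polisher runs only then): do not let go. Leave the bottle, the chalk and the dish with the cue ball where they are.

Things in the scene. Friction and masses are not known exactly. Their poses are not given: they have to be found in the camera images.
- knob: dial knob, 80 g (varies): black round skirt 45 mm across, 20 mm tall, with a red grip bar on top 44 mm long (x), 14 mm wide (y), 26 mm tall; 46 mm tall in all. Starts upright on the cloth, hole down. Origin: centre of its underside, on the hole's axis; z up; x along the bar to its pointer end, marked by a white line on the bar's top (middle to that end) and down that end
- bore_end (a point): closed upper end of the knob's D-shaped hole, on the axis, 16 mm above the underside where the hole opens; axes as the knob's. Hole: 17.6 mm across, its flat on the pointer (+x) side, 2.4 mm from the axis, so the pointer must point the way the shaft's flat faces. Meets the shaft's tip when fully home
- pointer_end (a point): pointer end of the grip bar: top edge of its end face, 22 mm along +x from the knob's axis, 46 mm above its underside; axes as the knob's
- shaft_tip (a point): centre of the top end of the upright brass D-shaft on the white panel; z up, x the way its flat faces. 16 mm across, flat 1.6 mm from the axis; stands 25 mm above the panel (105 mm above the cloth); the top 4 mm taper by about 2 mm all round. A black disc at its foot, 44 mm across, 1 mm thick, turns with it and has a white tick on the flat's side. It can turn a little, stiffly (0.10 N m)
- plunger (a joint): how far the shaft is pressed down, in m: 0 at rest, 0.005 at its stop. Spring return: 5 N to start moving, 10 N at the stop. With the knob home its underside is 9 mm above the panel, 4 mm when pressed in to the stop
- polisher: ball polisher, a fixed dark box 260 mm (x) by 420 mm (y), 80 mm tall at the panel; white control panel at its right (-y) end, round tray of coloured balls (to 64 mm above the panel) centred 215 mm to +y of the shaft. Origin: on the cloth below the shaft's axis; the box reaches 120 mm to -x, 140 mm to +x, 75 mm to -y, 345 mm to +y of it
- bottle: blue polish bottle, 54 mm across, 150 mm tall, standing on the cloth; origin: centre of its underside. Leave it alone
- chalk: blue cue chalk, a 24 mm cube on the cloth; origin: centre of its underside. Leave it alone
- dish: dark wooden dish, 90 mm across and 30 mm tall, in which the 57 mm white cue ball lies; origin: centre of its underside. Leave it alone
Not all that is in view belongs to the job. What is shaped like the knob but blue or brown is not meant.

How it is judged (in metres and radians):
On the way:
1. the knob is lifted off the cloth in the gripper (height (world z) of knob above 0.03 m and contact force between the fingers and knob above 2 N), for 0.2 s.
At the end, for the whole second after the job is handed in: The knob is home on the shaft (end of its hole within 3 mm of the shaft's tip, tilted less than 0.1 rad, pointer within 0.25 rad of the flat's direction), the fingers hold it (more than 2 N), it is still, and the shaft is pressed down at least 3.5 of its 5 mm, all through the last second (distance between bore_end and shaft_tip below 0.003 m and x of pointer_end in the frame of shaft_tip above 0.015 m and angle between knob's own z axis and vertical below 0.1 rad and angle between the x axis of knob and the x axis of shaft_tip, either way round below 0.25 rad and value of joint plunger above 0.0035 m and contact force between the fingers and knob above 2 N and linear speed of knob below 0.02 m/s); the arm keeps its last pose, push and grip.
It fails at once if the bottle, chalk or dish is moved more than 30 mm (distance of any of bottle, chalk, dish from where it was at the start of the episode above 0.03 m).
It fails at once if the shaft is forced with more than 70 N (contact force between knob and polisher above 70 N).
It also fails if it takes over 32 s, if anything falls off the work surface, if the arm or the gripper's body presses on something with over 40 N, if the wrist force passes 120 N, or if a joint passes its speed limit or range.

## Working session

There is one attempt and no reset: what is moved stays moved. The work goes in short steps, Python scripts to look and compute and a shell command to move; the robot and the scene stay as the last step left them, time stands still between calls to the robot, and variables do not carry over. Pictures are saved under pics/ and viewed, at most 10 in all, crops included, and the job is handed in when it is done.

```bash
ls; mkdir -p pics
cat > h.py <<'E'
from cell import env
import cv2, numpy as np
def shot(n,f):
    c=env.read_camera(n); cv2.imwrite('pics/'+f+'.png',c['img']); np.savez('pics/'+f+'.npz',**{k:c[k] for k in('img','K','k1','pose')}); return c
def load(f): return np.load('pics/'+f+'.npz')
def p2w(c,u,v,z):
    K=c['K']; k1=float(c['k1'])
    n=cv2.undistortPoints(np.array([[[u,v]]],float),K,np.array([k1,0,0,0,0]))[0,0]
    P=c['pose']; d=P[:3,:3]@np.array([n[0],n[1],1]); o=P[:3,3]
    return o+d*(z-o[2])/d[2]
def w2p(c,p):
    P=c['pose']; q=P[:3,:3].T@(np.array(p,float)-P[:3,3])
    x=q[:2]/q[2]; x=x*(1+float(c['k1'])*(x@x)); K=c['K']; return np.array([K[0,0]*x[0]+K[0,2],K[1,1]*x[1]+K[1,2]])
def crop(f,u0,v0,u1,v1,s,out):
    cv2.imwrite('pics/'+out+'.png',cv2.resize(load(f)['img'][v0:v1,u0:u1],None,fx=s,fy=s,interpolation=cv2.INTER_CUBIC))
E
python3 - <<'E'
from h import *
a=shot('top','top0');b=shot('scene','sc0')
print(a['pose'].round(2),b['pose'].round(2),a['k1'],env.state())
E
```

```text
pics
[[ 2.00000e-02 -9.90000e-01  1.00000e-01  4.78850e+02]
 [-1.00000e+00 -2.00000e-02  1.00000e-02 -1.75590e+02]
 [-1.00000e-02 -1.00000e-01 -9.90000e-01  1.14857e+03]
 [ 0.00000e+00  0.00000e+00  0.00000e+00  1.00000e+00]] [[ 6.70000e-01  4.70000e-01 -5.70000e-01  1.11741e+03]
 [ 7.40000e-01 -4.20000e-01  5.30000e-01 -6.70350e+02]
 [ 0.00000e+00 -7.80000e-01 -6.30000e-01  6.62170e+02]
 [ 0.00000e+00  0.00000e+00  0.00000e+00  1.00000e+00]] -0.05352992365180961 {'t': 0.1, 'joints': array([-1.27763144e+00,  4.91491560e-01,  1.55938394e+00, -5.16807889e-06,
        1.09167287e+00, -1.05604307e-01]), 'qvel': array([ 4.17370276e-05, -1.07677922e-03, -2.36485094e-03, -2.51281788e-04,
       -7.10065918e-04, -2.96350724e-04]), 'tau': array([ 3.23491913e-03, -6.13624263e+01, -2.58605772e+01,  6.94238674e-02,
        4.70139936e-02, -7.47238482e-05]), 'eef_pos': array([ 242.64067895, -575.77452844,  233.12653846]), 'tcp_rot': array([-3.14064178e+00, -9.61822694e-05,  3.98771530e-01]), 'ft_force': array([-0.9379618 , -0.47992603, -0.18923477]), 'moment': array([ 0.03917781,  0.00033807, -0.06941248]), 'grip_force': 0.0, 'opening': 1.0025485480335943}
```

View pics/top0.png

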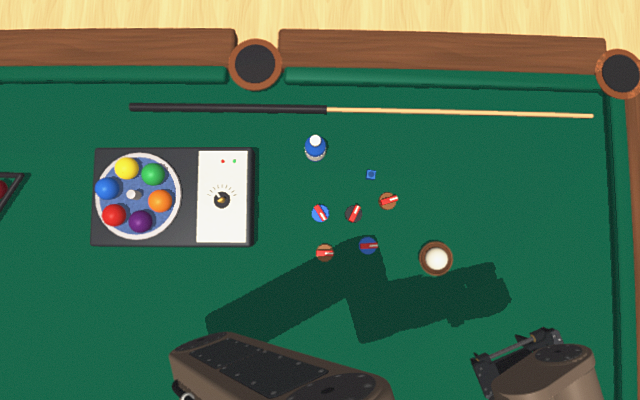

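View pics/sc0.png

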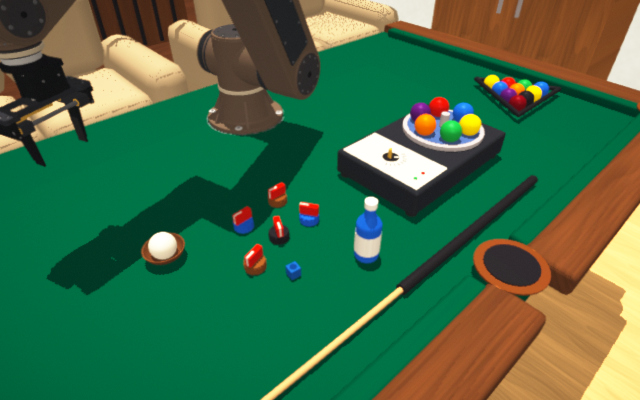

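Candidates in the top view: blue skirts at (320,213) and (368,246), brown at (388,201) and (325,253), and a black skirt at (353,213). The black one matches the description (scene view: 279,232). Next I'll enlarge it and the shaft.

Run:
```python
from h import *
im=load('top0')['img']
r=lambda u0,v0,w,h,s:cv2.resize(im[v0:v0+h,u0:u0+w],None,fx=s,fy=s,interpolation=cv2.INTER_CUBIC)
cv2.imwrite('pics/c1.png',np.hstack([r(328,190,50,50,8),r(197,175,50,50,8)]))
```

```text
(no output)
```

View pics/c1.png

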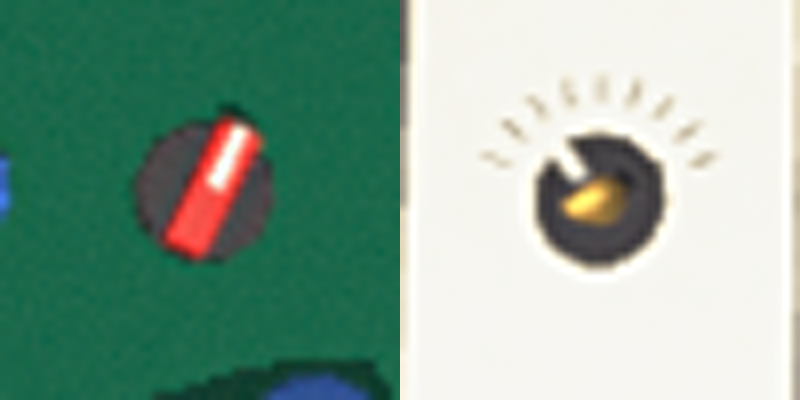

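The black-skirted knob has a red bar. Its pointer end is at about (357.6,206) and its tail at (351.5,221). The shaft disc centre is at (222,200), with the white tick up-left at about (217.4,194.8).

Run:
```python
from h import *
c=load('top0')
g=lambda u,v,z:p2w(c,u,v,z)
a=g(328+239/8,190+124/8,46);b=g(328+187/8,190+250/8,46);s=g(328+204/8,190+191/8,20)
print('bar',a,b,(a+b)/2,np.linalg.norm(a-b),np.degrees(np.arctan2(*(a-b)[1::-1])),'skirt',s)
d=g(222,200,81);t=g(197+165/8,175+157/8,81);print('disc',d,t,np.degrees(np.arctan2(*(t-d)[1::-1])))
for n,u,v in(('br',388,201),('bl',320,213),('blu',368,246),('chalk',371,174)):print(n,g(u,v,20))
S=env.state();print(np.degrees(S['tcp_rot']))
for f,z in(('top0',0),):
  pass
```

```text
bar [ 561.76402552 -286.3785906    46.        ] [ 520.19922053 -269.72801171   46.        ] [ 540.98162303 -278.05330116   46.        ] 44.77582820095331 -21.83070414198296 skirt [ 541.01426453 -277.44798018   20.        ]
disc [566.82234776  63.58949067  81.        ] [580.3971034   75.40168936  81.        ] 41.02846086007913
br [ 577.295602  -369.9881872   20.       ]
bl [ 541.73792194 -187.65857726   20.        ]
blu [ 456.14752416 -316.88685416   20.        ]
chalk [ 649.79623266 -323.88012868   20.        ]
[-1.79945519e+02 -5.51083810e-03  2.28479257e+01]
```

```bash
cat >> h.py <<'E'
from scipy.spatial.transform import Rotation as Ro
def go(x,y,z,yaw):
    S=env.state();R=Ro.from_euler('xyz',S['tcp_rot']);d=R.inv().apply(np.array([x,y,z])-S['eef_pos'])
    t=-(yaw-np.degrees(S['tcp_rot'][2])); print('row',d.round(1),'turn',round((t+180)%360-180,1))
E
python3 -c "
from h import *
go(541,-278,160,-21.8)"
```

```text
row [ 390.6 -158.5   73.3] turn 44.6
```

```bash
python3 -m crank '[[391,-158,0,45,45],[391,-158,0,45,45],[391,-158,0,45,45],[391,-158,0,45,45],[391,-158,0,45,45],[391,-158,0,45,45],[391,-158,73,44.6,45],[391,-158,73,44.6,45],[391,-158,73,44.6,45],[391,-158,73,44.6,45]]'
python3 -m crank '[[0,0,0,0,45],[0,0,0,0,45]]'
python3 - <<'E'
from h import *
c=shot('wrist','w1');S=env.state();print(S['eef_pos'],np.degrees(S['tcp_rot']),S['ft_force'])
print(w2p(c,[541,-278,46]),c['pose'].round(2))
E
```

```text
t: 0.93
eef_pos: [522.7, -296.8, 171.1]
tcp_rot: [3.142, 0.0, -0.38]
ft_force: [0.5, -0.9, 0.8]
opening: 0.472
grip_force: 0.0
t: 1.1
eef_pos: [522.5, -296.7, 170.7]
tcp_rot: [-3.141, 0.002, -0.376]
ft_force: [-0.0, -0.1, 0.8]
opening: 0.474
grip_force: 0.0
[ 521.85010394 -297.96701901  171.40930902] [-1.79998392e+02  5.89936281e-02 -2.16561841e+01] [-0.81252937  0.1336705  -0.09640329]
[291.80586311 188.75235811] [[-3.7000e-01 -8.9000e-01 -2.8000e-01  6.0051e+02]
 [-9.3000e-01  3.5000e-01  1.1000e-01 -3.2773e+02]
 [ 0.0000e+00  3.0000e-01 -9.5000e-01  3.2046e+02]
 [ 0.0000e+00  0.0000e+00  0.0000e+00  1.0000e+00]]
```

View pics/w1.png

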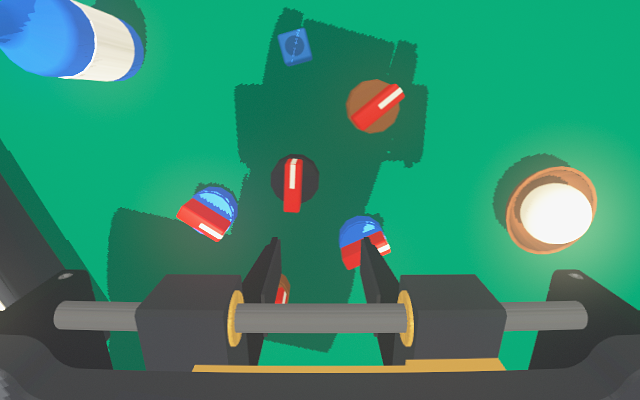

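The wrist view shows the bar's pointer end at about (294,160) and its tail end at about (292,212), with the white line toward the top of the image.

Run:
```python
from h import *
c=load('w1');im=c['img'][145:225,262:330]
hsv=cv2.cvtColor(im,cv2.COLOR_BGR2HSV)
m=(((hsv[...,0]<10)|(hsv[...,0]>170))&(hsv[...,1]>120)&(hsv[...,2]>90))|((hsv[...,1]<60)&(hsv[...,2]>140))
ys,xs=np.nonzero(m);print(xs.min()+262,xs.max()+262,ys.min()+145,ys.max()+145,cv2.minAreaRect(np.c_[xs+262,ys+145].astype(np.float32)))
for r in range(158,214,6):
  k=xs[ys==r-145]; print(r,k.min()+262 if len(k) else 0,k.max()+262 if len(k) else 0)
a=p2w(c,294,160,46);b=p2w(c,292,212,46);m=(a+b)/2
print(a,b,m,np.linalg.norm(a-b),np.degrees(np.arctan2(*(a-b)[1::-1])))
go(541,-278,100,-21.8)
```

```text
283 302 158 212 ((292.54449462890625, 184.98660278320312), (18.198013305664062, 53.97665786743164), 1.6846843957901)
158 289 293
164 285 302
170 284 302
176 284 301
182 284 301
188 284 301
194 284 301
200 283 300
206 284 299
212 293 297
[ 563.23219071 -289.43865248   46.        ] [ 521.51671378 -269.8950224    46.        ] [ 542.37445225 -279.66683744   46.        ] 46.06663100879212 -25.103010387551222
row [ 10.5 -25.6  71.4] turn 0.1
```

```bash
python3 -c "
from h import *
go(541.7,-278.8,42,-23)"
python3 -m crank '[[11,-25.5,40,1.3,45],[11,-25.5,40,1.3,45],[11,-25.5,90,1.3,45],[11,-25.5,115,1.3,45],[11,-25.5,129,1.3,45],[11,-25.5,129,1.3,45]]'
python3 -c "
from h import *
go(541.7,-278.8,42,-23)"
```

```text
row [ 11.5 -25.1 129.4] turn 1.3
t: 1.65
eef_pos: [539.9, -279.5, 40.7]
tcp_rot: [-3.141, 0.003, -0.403]
ft_force: [-1.4, 0.5, 0.5]
opening: 0.472
grip_force: 0.0
row [ 1.4 -1.4 -1.3] turn -0.1
```

```bash
python3 -m crank '[[1,-1,-1,0,45],[1,-1,-1,0,8],[1,-1,-1,0,8],[1,-1,-1,0,8],[1,-1,-1,0,8],[1,-1,-1,0,8],[1,-1,-1,0,8]]'
python3 -m crank '[[0,0,-40,0,8],[0,0,-80,0,8],[0,0,-120,0,8],[0,0,-140,0,8],[0,0,-140,0,8],[0,0,-140,0,8]]'
python3 -c "
from h import *
go(567,63.5,175,41)"
```

```text
t: 2.23
eef_pos: [542.7, -278.4, 44.3]
tcp_rot: [3.141, -0.0, -0.402]
ft_force: [-1.0, 0.1, 3.2]
opening: 0.146
grip_force: 30.0
t: 2.73
eef_pos: [542.8, -278.3, 184.7]
tcp_rot: [3.141, -0.002, -0.402]
ft_force: [-0.1, -0.0, -1.1]
opening: 0.144
grip_force: 30.0
row [-111.6 -324.     9.4] turn -64.0
```

```bash
python3 -m crank '[[-150,-324,0,-64,8],[-150,-324,0,-64,8],[-150,-324,0,-64,8],[-150,-324,0,-64,8],[-150,-324,0,-64,8],[-150,-324,0,-64,8],[-150,-324,0,-64,8],[-150,-324,0,-64,8],[-150,-324,0,-64,8],[-150,-324,0,-64,8]]'
python3 -m crank '[[0,0,0,0,8],[0,0,0,0,8],[0,0,0,0,8]]'
python3 - <<'E'
from h import *
c=shot('wrist','w2');S=env.state()
print(c['pose'].round(2),w2p(c,[567,63.5,105]),w2p(c,[567,63.5,81]))
crop('w2',120,0,520,300,2,'w2c')
go(567,63.5,175,41)
E
```

```text
t: 3.57
eef_pos: [530.2, 82.5, 182.1]
tcp_rot: [-3.139, 0.002, 0.726]
ft_force: [0.4, -0.5, -0.5]
opening: 0.149
grip_force: 30.0
t: 3.82
eef_pos: [531.4, 77.6, 183.1]
tcp_rot: [-3.141, 0.001, 0.712]
ft_force: [0.4, 0.0, -0.3]
opening: 0.143
grip_force: 30.0
[[ 6.5000e-01 -7.2000e-01 -2.3000e-01  5.9473e+02]
 [-7.6000e-01 -6.2000e-01 -2.0000e-01  1.3305e+02]
 [ 0.0000e+00  3.0000e-01 -9.5000e-01  3.3297e+02]
 [ 0.0000e+00  0.0000e+00  0.0000e+00  1.0000e+00]] [368.279133   195.91086578] [364.04893296 187.38011164]
row [17.8 33.8  8.3] turn -0.2
```

View pics/w2c.png

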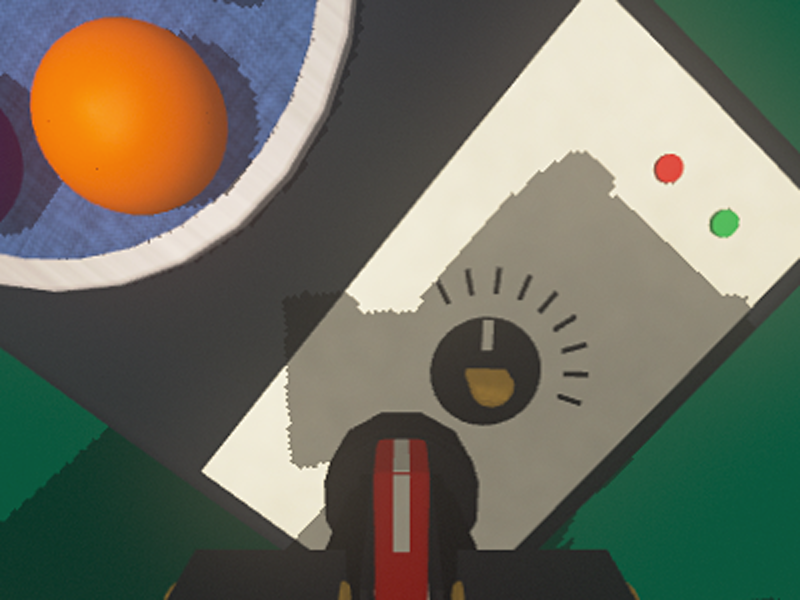

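The enlarged view covers image region 120..520 by 0..300 at 2x. It shows the disc centre at crop (486,370), the tick at (488,335), and the knob's pointer top edge at (401,471). The skirt spans x 325–478, with its front edge at y=412.

Run:
```python
from h import *
c=load('w2');S=env.state();T=S['eef_pos'];g=lambda u,v,z:p2w(c,120+u/2,v/2,z)
R=Ro.from_euler('xyz',S['tcp_rot']);loc=lambda p:R.inv().apply(p-T).round(2)
print(T,np.degrees(S['tcp_rot']))
d=g(486,370,81);print('disc',d,loc(d))
for e,q in(('L',(430,370)),('R',(541,370)),('T',(486,316)),('B',(486,425))):print(e,loc(g(*q,81)))
for q in((488,322),(488,350)):
  p=g(*q,81);print('tick',np.degrees(np.arctan2(*(p-d)[1::-1])),np.linalg.norm(p-d))
# tip flat edge ends
a=g(465,368,105);b=g(514,368,105);print('flat',loc(a),loc(b),np.degrees(np.arctan2(*(b-a)[1::-1]))+90)
pz=T[2]+1.7
p=g(401,471,pz);print('pointer',loc(p),'top inner',loc(g(401,552,pz)))
for q in((401,412),(325,490),(478,490)):print('skirt',loc(g(*q,pz-26)), loc(g(*q,pz-46)))
```

```text
[531.47212858  77.42971363 183.31656638] [-1.79970896e+02  4.83962158e-02  4.08007331e+01]
disc [567.87409053  65.4436442   81.        ] [ 19.81  32.91 102.28]
L [ 19.81  10.91 102.29]
R [ 19.82  54.58 102.27]
T [ 41.16  32.11 102.27]
B [ -3.04  33.79 102.3 ]
tick 40.62442053207599 19.027832984424165
tick 37.39578867471042 8.041188537050695
flat [26.66 22.21 78.28] [26.67 39.63 78.27] 40.82190344578743
pointer [21.17 -0.63 -1.72] top inner [-0.97 -0.63 -1.7 ]
skirt [27.75 -0.59 24.28] [21.28 -0.56 44.28]
skirt [  4.2  -22.43  24.31] [ -4.99 -24.91  44.32]
skirt [ 4.18 21.54 24.29] [-5.01 24.11 44.29]
```

```bash
python3 -m crank '[[20,33.5,0,0,8],[20,33.5,0,0,8],[20,33.5,15,0,8],[20,33.5,30,0,8],[20,33.5,30,0,8],[20,33.5,30,0,8],[20,33.5,30,0,8]]'
python3 - <<'E'
from h import *
c=shot('wrist','w3');S=env.state();print(S['eef_pos'],np.degrees(S['tcp_rot']))
crop('w3',180,100,460,300,2.8,'w3c')
E
```

```text
t: 4.45
eef_pos: [569.0, 65.8, 154.5]
tcp_rot: [3.141, -0.0, 0.714]
ft_force: [1.1, -0.3, -0.4]
opening: 0.146
grip_force: 30.0
[568.98929155  65.96601769 154.67376071] [ 1.79952857e+02 -4.68911842e-02  4.09049832e+01]
```

View pics/w3c.png

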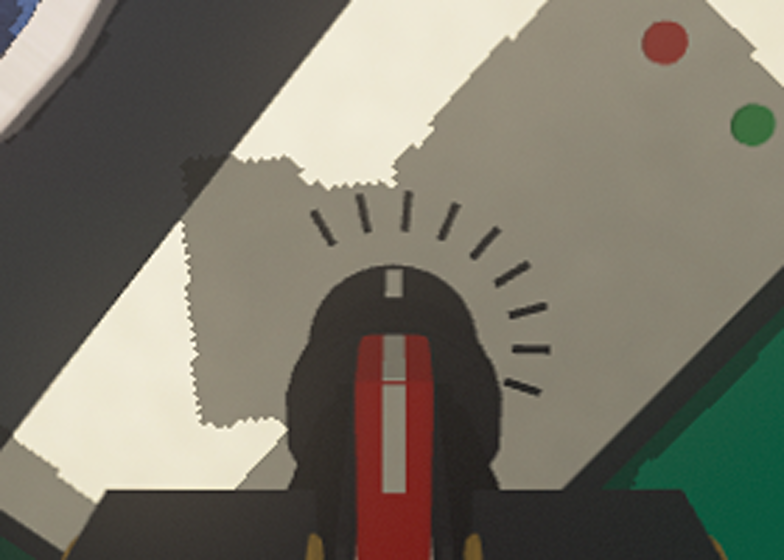

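The tick (crop 394,283) lines up with the pointer (crop 394,380), and the disc's front edge is at crop y=265. Checking the fore-aft alignment.

Run:
```python
from h import *
c=load('w3');S=env.state();T=S['eef_pos'];g=lambda u,v,z:p2w(c,180+u/2.8,100+v/2.8,z)
R=Ro.from_euler('xyz',S['tcp_rot']);loc=lambda p:R.inv().apply(p-T).round(2)
print(T)
print('disc front',loc(g(392,265,81)),'L',loc(g(312,330,81)),'R',loc(g(475,330,81)),'tick',loc(g(394,270,81)),loc(g(394,297,81)))
pz=T[2]+1.7
print('pointer',loc(g(394,382,pz)),loc(g(394,493,pz)))
```

```text
[568.98929155  65.96601769 154.67376071]
disc front [19.97 -0.64 73.69] L [  2.67 -21.17  73.66] R [ 2.62 20.63 73.69] tick [18.66 -0.14 73.69] [11.54 -0.14 73.68]
pointer [20.51 -0.29 -1.68] [-1.17 -0.29 -1.7 ]
```

```bash
python3 -m crank '[[-0.4,0,3,0,8],[-0.4,0,6,0,8],[-0.4,0,8,0,8],[-0.4,0,10,0,8],[-0.4,0,10,0,8]]'; python3 -m crank '[[0,0,2,0,8],[0,0,4,0,8],[0,0,4,0,8]]'
```

```text
t: 4.92
eef_pos: [568.1, 66.1, 143.5]
tcp_rot: [-3.141, 0.0, 0.715]
ft_force: [-0.1, 0.4, -1.0]
opening: 0.145
grip_force: 30.0
t: 5.17
eef_pos: [568.2, 66.1, 139.5]
tcp_rot: [-3.141, 0.0, 0.715]
ft_force: [-0.6, -0.7, 0.1]
opening: 0.146
grip_force: 30.0
```

The knob is about 10 mm onto the shaft with no resistance. I'll go on in small steps.

```bash
for i in 1 2; do python3 -m crank '[[0,0,1.5,0,8],[0,0,3,0,8],[0,0,3,0,8]]'|egrep 'eef|ft_|opening'; done; python3 -m crank '[[0,0,1,0,8],[0,0,2,0,8],[0,0,2,0,8]]'|egrep 'eef|ft_'
```

```text
eef_pos: [568.2, 66.1, 136.6]
ft_force: [0.9, 0.3, -1.0]
opening: 0.149
eef_pos: [568.2, 66.1, 133.6]
ft_force: [-0.0, 0.4, -0.2]
opening: 0.147
eef_pos: [568.4, 66.1, 132.1]
ft_force: [-1.5, 0.5, 5.1]
```

Spring contact shows at z≈132 with 5 N, so the stop should be near 127–128.

```bash
python3 -m crank '[[0,0,1,0,8],[0,0,2,0,8],[0,0,2,0,8]]'|egrep 'eef|ft_'; for i in 1 2 ; do python3 -m crank '[[0,0,1,0,8],[0,0,1,0,8]]'|egrep 'eef|ft_'; done
```

```text
eef_pos: [568.4, 66.1, 130.2]
ft_force: [-1.1, 0.2, 7.2]
eef_pos: [568.4, 66.1, 129.3]
ft_force: [-2.1, 0.5, 8.0]
eef_pos: [568.4, 66.1, 128.4]
ft_force: [-2.3, -0.3, 9.1]
```

```bash
for i in 1 2 ; do python3 -m crank '[[0,0,0.7,0,8],[0,0,0.7,0,8]]'|egrep 'eef|ft_'; done
```

```text
eef_pos: [568.4, 66.1, 128.0]
ft_force: [-2.3, 0.6, 10.3]
eef_pos: [568.5, 66.1, 127.9]
ft_force: [-2.6, 0.0, 16.7]
```

```bash
python3 -m crank '[[0,0,0,0,8],[0,0,0,0,8],[0,0,0,0,8]]'
python3 - <<'E'
from h import *
shot('wrist','w4');crop('w4',180,100,460,300,2.8,'w4c')
E
```

```text
t: 7.08
eef_pos: [568.5, 66.1, 127.9]
tcp_rot: [3.141, -0.001, 0.715]
ft_force: [-5.2, -0.5, 15.4]
opening: 0.145
grip_force: 30.0
```

View pics/w4c.png

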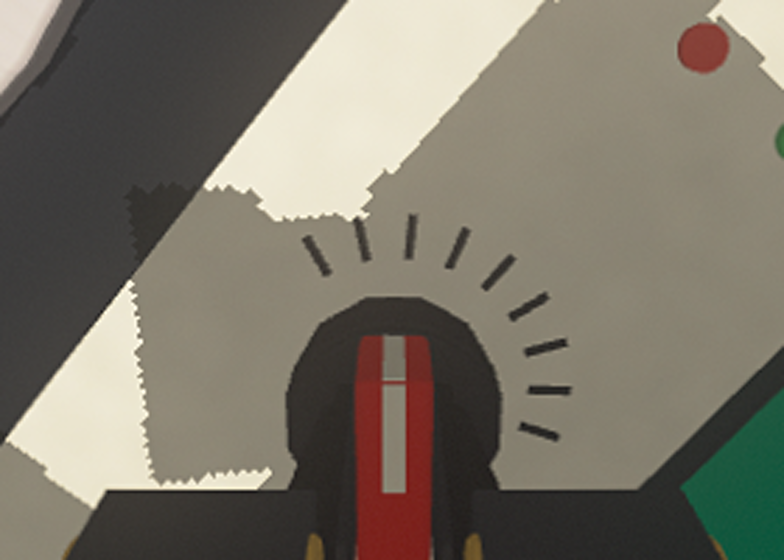

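The knob sits low over the disc with the pointer at crop (394,382), unchanged in the grip, so nothing has slipped. It is pressed to the stop, and I'm handing in.

```bash
python3 -c "
from cell import env
print(env.job_done())"
```

```text
the job is handed in; nothing more can be done
None
```

I handed the job in at about 7 s with the knob fully home on the shaft, its pointer lined up with the flat's tick, and pressed to the stop at about 15 N, still gripped at 30 N; the hand-in gave no verdict.

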